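# Release a stuck specimen drawer with the release pin

## Robot

A 6-joint arm with a two-finger parallel gripper is mounted at the origin on a cart in front of the work surface, level with it; the furniture and walls round the work are solid. World frame = base frame: x ahead of the robot, y to its left, z up, the work surface at z = 0. Lengths are in mm, angles in rad, forces in N, time in s.
With the tool pointing down it reaches from about 350 to 975 mm from the base axis. Payload 7.1 kg.
Tool frame: the origin (TCP) lies at the very end of the fingers, on their centre line; the grasp point (between the pads) lies 19 mm behind it; z points along the fingers, y is the line along which they close (so a half turn about z gives the same grasp; the last joint's range is limited). The gripper opens to 88 mm and grips with 3 to 60 N. Pads are 20 mm wide; open, the fingers measure 115 mm over their backs; the gripper's body (75 mm by 178 mm) begins 61 mm behind the grasp point.
Start: joints at [1.209, 0.423, 1.63, -0, 1.089, -0.019], TCP at [210.046, 588.63, 222.675] pointing down, gripper open.
Joint ranges: [-3, 3], [-0.9, 2.11], [0.09, 2.58], [-1.31, 4.45], [0.11, 2.69], [-2.54, 2.54]. Speed limits (rad/s): [2.39, 2.39, 3.01, 3.14, 3.14, 3.14].

## Interface

Orientations are given as a rotation vector (axis times angle).
In Python, from workcell import * gives the robot as it stands.
- The arm moves only by the tool step_arm, never from a script. Its argument "deltas" is a list of rows, each a list of 3 entries, a list of its own where there are three numbers: the shift along the tool's x, y, z in units of 300 mm (1.0 is 300 mm), then the turn, a rotation vector about the tool's x, y, z in units of 1.5 rad (1.0 is 1.5 rad), then the gripper command: -1 is shut, 1 is fully open, values between are in proportion. In form: [[[dx, dy, dz], [rx, ry, rz], gripper], ...]. A call has 1 to 20 rows; each row is the pose to reach, as a shift and turn from the pose commanded when the call began, along the tool's axes at that moment; what a row does not reach only later rows make up. A row lasts 1/12 s, in which the tool goes at most 41.7 mm and 7.16 degrees, less where a joint would pass 70% of its speed; a pose out of reach is approached as far as the arm can. A call with a number of a shift or a turn outside -1 to 1 is refused whole. A call with a gripper value outside its range is refused whole. The fingers move at their own pace and stop on an object; the grip force is fixed at half the most. Time passes only in rows, so rows that repeat a pose let the fingers close. It gives the time, the measured TCP pose, the force, the opening and the grip force at its end, in the units of the state.
- get_obs(): the state, without advancing time (a new reading comes with each control period).
- get_image(name): name is "scene" or "top" or "wrist"; returns a dict with "pixels" (384x512x3 uint8, red, green, blue), "fx", "fy", "cx", "cy" (pixels), "T" (4x4, takes a point from camera to world coordinates). Camera axes: x right, y down, z forward; pixel columns grow to the right and rows downward; lengths in mm; the calibration is good to about 2 mm. A picture is of the moment at which its call begins. There is no depth.
- close_job(): hands the job in; it is judged then, once.
The state is a dict: "t": time; "qpos": joint angles; "qvel": joint speeds; "joint_torque": joint torques, N m; "ee_pos": TCP position; "orientation": TCP orientation; "ft_force": force on the tool from outside, world axes, zero at the start; "moment": the same for the moment, N m; "width": finger opening in mm; "grasp_force": force on a finger pad.
Only numpy, scipy, OpenCV 4.12 (cv2) and the standard library are available. Lean on these libraries where they do the work, as an engineer would, in place of code of your own. Each camera call takes 0.05 s, during which the arm holds its last target. There are 200 camera calls.

## Task

The specimen drawer is shut on its spring catch: take the red-handled release pin out of its wooden stand, put its wooden end down the brass-ringed hole in the cabinet's roof and push the hidden catch gently until the drawer springs out. Then put the pin back in its stand, seated upright down to its collar, and pull the blue-fronted drawer all the way open by its black tab. Do not bang or lean the pin hard on the cabinet, and leave the things lying about alone.

Things in the scene. Friction and masses are not known exactly. Their poses are not given: they have to be found in the camera images.
- cabinet: white steel cabinet, fixed, 150 (x) by 110 (y) by 80 mm high, roof 6 mm thick; origin at the centre of its underside, z up, its front (drawer side) faces its own -x; yaw varies widely. The hidden catch in it gives way to a downward push: 3 N at first, 7 to 10 N at the release, which comes after some 6 mm of travel; hard stop at 8 mm. More than 20 N from the pin damages it.
- release_hole (a point): centre of the 11 mm round hole with a brass ring in the roof, at the roof's top surface (80 mm above the bench), 30 mm behind the cabinet's centre. Straight below lies the hidden 18 mm wide pad of the spring catch: how deep differs from cabinet to cabinet, 16 to 30 mm below the roof's top, and cannot be seen beforehand.
- drawer (a joint): opening of the drawer, m: 0 shut (caught), 0.09 fully open at its stop; slides along the cabinet's own -x. When the catch lets go, the drawer's spring throws it out by some 30 to 45 mm; from there it slides easily (1 to 3 N) and stays where it is left.
- pull (a point): middle of the drawer's black pull tab: the tab is 14 mm wide across the cabinet's y, sticks 35 mm out of the front in -x with a 19 mm round bead at its end, and is 24 mm high (34 to 58 mm above the bench); this point lies 18 mm out from the front, 46 mm above the bench. Pinch it from above across its width. It moves with the drawer.
- stand: pale wooden block 54 by 54 mm on an aluminium base plate 70 by 70 mm, top 70 mm above the bench, fixed; origin at the centre of its underside.
- stand_hole (a point): centre of the mouth of the stand's 11 mm hole at its top surface (70 mm above the bench); the hole is 62 mm deep, straight down.
- pin: release pin, 50 g, 112 mm long, standing upright in the stand at the start: wooden dowel 8 mm in diameter with a bevelled end, a brass collar 24 mm across and 4 mm thick whose underside is 58 mm above the tip and rests on the stand, and above it a red square handle 18 by 18 mm, from 62 to 112 mm above the tip. Origin at the tip's centre, z up along the pin, x and y square to the handle's faces.
- pin_tip (a point): centre of the pin's lower end.
- pin_grip (a point): on the pin's axis in the handle, 90 mm above the tip: a good place to grip.
- hardness_block: grey steel disc 61 mm across, 15 mm high, a bystander; origin under its centre.
- black_specimen: black round mounted specimen 31 mm across, 19 mm high, a bystander; origin under its centre.
- usb_stick: small black stick 17 by 52 by 8 mm, a bystander; origin under its centre.
- indenter_tube: black upright tube 27 mm across, 60 mm high, a bystander; origin under its centre.
Not all that is in view belongs to the job. What is meant by the stand is not purple or turquoise, and is the larger of those in its own colour.

How it is judged:
By the outcome, as a careful person would: the job done as asked, in the order asked, and still so for the second after the job is handed in, with the robot touching nothing.
It also fails if it takes over 72 s, if anything falls off the work surface, if the arm or the gripper's body presses on something with over 40 N, if the wrist force passes 120 N, or if a joint passes its speed limit or range.

## Working session

There is one attempt and no reset: what is moved stays moved. The work goes in short steps, Python scripts to look and compute and a tool call to move; the robot and the scene stay as the last step left them, time stands still between calls to the robot, and variables do not carry over. Pictures are saved under pics/ and viewed, at most 10 in all, crops included, and the job is handed in when it is done.

Besides the shell and the picture viewer there is one more tool, called after "Call:" as name(argument=value, ...), one argument or row to a line, values as JSON. step_arm: Moves the arm, as the interface text tells. Its arguments: {"type":"object","properties":{"deltas":{"type":"array","items":{"type":"array"}}},"required":["deltas"]}

```bash
mkdir -p pics; cat > h.py <<'E'
from workcell import *
import numpy as np, cv2
from scipy.spatial.transform import Rotation as R
def snap(n,f=None):
    im=get_image(n)
    if f: cv2.imwrite('pics/'+f,im['pixels'][:,:,::-1])
    np.savez('%s.npz'%n,**im)
    return im
def ray(im,u,v,z):
    T=np.array(im['T']);d=T[:3,:3]@np.array([(u-im['cx'])/im['fx'],(v-im['cy'])/im['fy'],1])
    o=T[:3,3];return o+d*(z-o[2])/d[2]
def proj(im,p):
    T=np.array(im['T']);c=T[:3,:3].T@(np.array(p,float)-T[:3,3]);return im['cx']+im['fx']*c[0]/c[2],im['cy']+im['fy']*c[1]/c[2]
def st():
    o=get_obs();print(o['t'],np.round(o['ee_pos'],1),np.round(o['orientation'],3),np.round(o['ft_force'],1),o['width'],o['grasp_force'],np.round(o['qpos'],2))
    return o
def delta(goal,yaw=None):
    """goal TCP pos (tool down), yaw = world angle of tool y (closing) axis; prints units"""
    o=get_obs();M=R.from_rotvec(o['orientation']).as_matrix()
    d=M.T@(np.array(goal)-o['ee_pos'])/300
    r=None
    if yaw is not None:
        best=None
        for k in (0,np.pi):
            y=np.array([np.cos(yaw+k),np.sin(yaw+k),0]);z=np.array([0,0,-1.]);x=np.cross(y,z)
            rv=R.from_matrix(M.T@np.c_[x,y,z]).as_rotvec()/1.5
            print('shift',np.round(d,4),'turn',np.round(rv,4))
    else: print('shift',np.round(d,4))
E
python3 - <<'E'
from h import *
st()
a=snap('scene')['pixels'];im=snap('top');b=im['pixels']
cv2.imwrite('pics/a.png',np.hstack([a,b])[:,:,::-1][:, :]) 
c=cv2.resize(np.vstack([a,b]),None,fx=.78,fy=.78)
cv2.imwrite('pics/scene.png',a[:,:,::-1]);cv2.imwrite('pics/top.png',cv2.resize(b,(800,600))[:,:,::-1])
for n in('scene','top'):
    i=np.load(n+'.npz');print(n,i['fx'],i['cx'],i['cy'],np.round(i['T'],2).tolist())
E
```

```text
0.0 [209.9 588.1 221.9] [-5.360e-01 -3.095e+00  2.000e-03] [0.2 0.3 0.2] 87.91552366009273 0.0 [ 1.21  0.42  1.63 -0.    1.09 -0.02]
scene 360.88960743559034 251.48443013826284 194.23382617042427 [[0.7, -0.37, 0.61, -103.63], [-0.71, -0.39, 0.58, -709.8], [0.03, -0.84, -0.54, 661.28], [0.0, 0.0, 0.0, 1.0]]
top 346.73390698135603 257.29609089851317 192.5330103194932 [[0.01, -0.99, 0.15, 386.72], [-1.0, -0.01, 0.0, -112.66], [0.0, -0.15, -0.99, 1076.73], [0.0, 0.0, 0.0, 1.0]]
```

View pics/top.png

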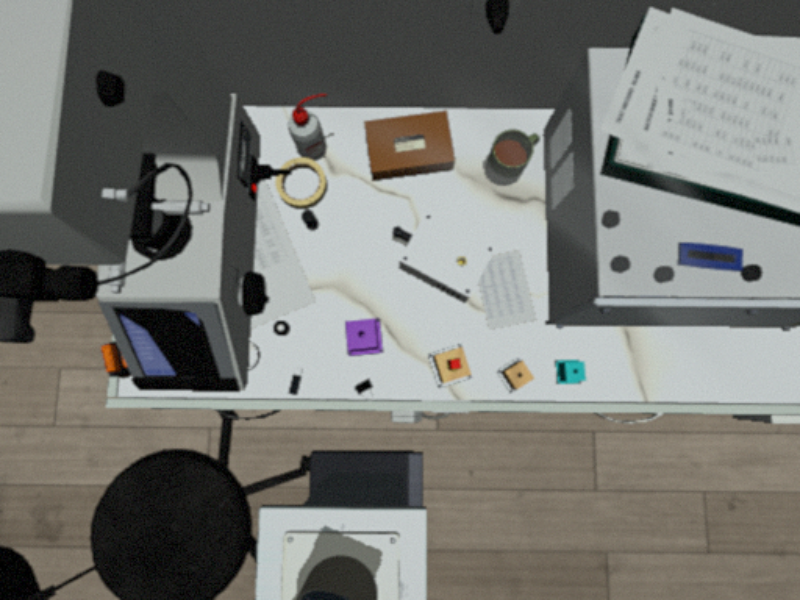

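View pics/scene.png

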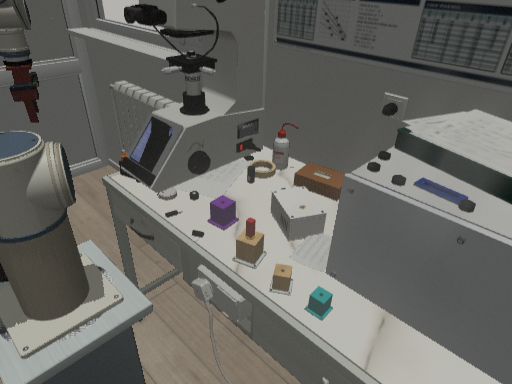

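The stand candidates in the top view (800-px scale) are purple (363,336), tan with the red pin (450,366), small tan (516,375) and turquoise (570,372). The larger tan one at (450,366), holding the pin, fits the description. I'll confirm this in a crop that also takes in the cabinet.

```bash
python3 - <<'E'
from h import *
a=np.load('scene.npz')['pixels'];b=np.load('top.npz')['pixels']
A=cv2.resize(a[165:325,180:345],None,fx=3.6,fy=3.6,interpolation=3)[:,:,::-1]
B=cv2.resize(b[125:260,235:390],None,fx=4.4,fy=4.4,interpolation=3)[:,:,::-1]
print(A.shape,B.shape)
cv2.imwrite('pics/cropA.png',A);cv2.imwrite('pics/cropB.png',B)
E
```

```text
(576, 594, 3) (594, 682, 3)
```

View pics/cropA.png

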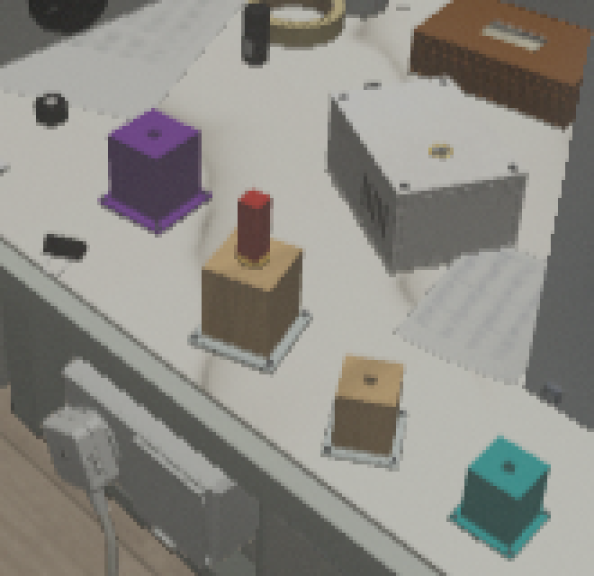

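View pics/cropB.png

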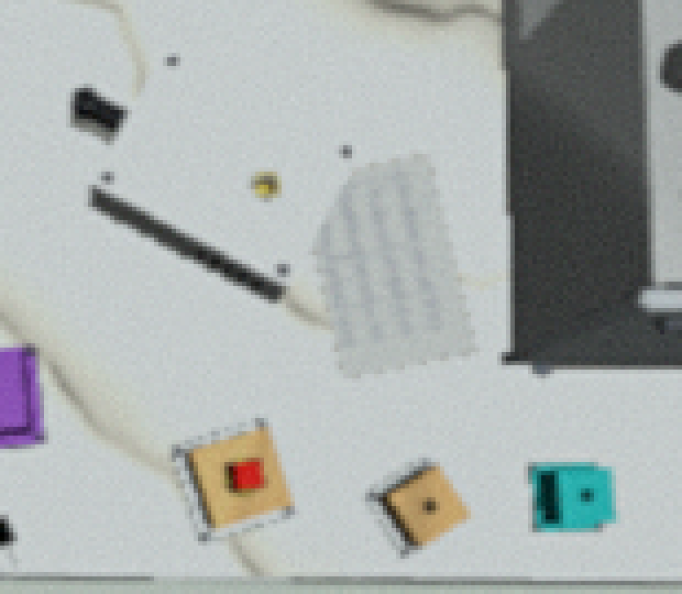

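The larger tan block at crop (245,475), with the red pin in it, is the stand. The cabinet roof screws sit at crop (172,60), (107,177), (282,269) and (346,151), the brass ring at (265,185), and the black tab at (98,110) on the upper left.

```bash
python3 - <<'E'
from h import *
S=np.load('scene.npz');T=np.load('top.npz')
tp=lambda u,v:(235+u/4.4,125+v/4.4)
sp=lambda u,v:(180+u/3.6,165+v/3.6)
w={}
for n,p in dict(s1=(172,60),s2=(107,177),s3=(282,269),s4=(346,151),ring=(265,185)).items():
    w[n]=ray(T,*tp(*p),80);print(n,w[n].round(1))
print('scene ring',ray(S,*sp(441,151),80).round(1))
f=(w['s1']+w['s2'])/2;b=(w['s3']+w['s4'])/2;d=b-f;yc=np.arctan2(d[1],d[0]);print('cab x yaw',yc,'centre',(f+b)/2,'ring off',np.linalg.norm(w['ring']-(f+b)/2))
for nm,im,off in(('top',T,0),('scene',S,0)):
    p=im['pixels'].astype(int);h=cv2.cvtColor(im['pixels'],cv2.COLOR_RGB2HSV)
    m=((p[:,:,0]>110)&(p[:,:,1]<70)&(p[:,:,2]<70)).astype(np.uint8)
    if nm=='top':
        m[:220]=0
        c=max(cv2.findContours(m,0,1)[0],key=cv2.contourArea);print(cv2.minAreaRect(c))
        M=cv2.moments(m);print('pin top',ray(T,M['m10']/M['m00'],M['m01']/M['m00'],124))
print('scene pintop',ray(S,*sp(255,199),124), 'tab',ray(T,*tp(98,105),58))
# stand top corners in top view
c=[ray(T,*tp(*q),70) for q in((190,460),(262,432),(295,508),(214,530))]
print(np.round(c,1),np.mean(c,0))
for i in range(4):
    e=c[(i+1)%4]-c[i];print(np.linalg.norm(e[:2]),np.degrees(np.arctan2(e[1],e[0]))%90)
E
```

```text
s1 [ 698.2 -160.    80. ]
s2 [ 616.9 -116.7   80. ]
s3 [ 555.5 -233.1   80. ]
s4 [ 636.1 -276.7   80. ]
ring [ 612.3 -222.3   80. ]
scene ring [ 615.1 -223.5   80. ]
cab x yaw -2.0580040263435455 centre [ 626.69131449 -196.63187292   80.        ] ring off 29.376193983966466
((290.5, 232.5), (5.0, 5.0), 90.0)
pin top [419.85767687 -13.54852559 124.        ]
scene pintop [ 419.21235741 -208.10676317  124.        ] tab [ 672.61595554 -110.1984624    58.        ]
[[ 429.5 -172.7   70. ]
 [ 448.3 -220.1   70. ]
 [ 398.9 -241.3   70. ]
 [ 384.2 -188.3   70. ]] [ 415.22293898 -205.61920143   70.        ]
50.9927895389551 21.58106761150819
53.75958510035364 23.234631407240613
54.980449643261394 15.475261591100022
47.93631202564134 19.040964765662793
```

The arm has to sweep past the instrument box on the left, so I'll estimate its extents before moving.

```bash
python3 - <<'E'
from h import *
S=np.load('scene.npz');T=np.load('top.npz')
def tri(s,t):
    A=[];b=[]
    L=[]
    for im,(u,v) in((S,s),(T,t)):
        o=im['T'][:3,3];d=im['T'][:3,:3]@np.array([(u-im['cx'])/im['fx'],(v-im['cy'])/im['fy'],1]);d/=np.linalg.norm(d);P=np.eye(3)-np.outer(d,d);L.append((P,P@o))
    P=sum(l[0] for l in L);q=sum(l[1] for l in L);return np.linalg.solve(P,q).round(0),np.round(L[0][0]@np.linalg.solve(P,q)-L[0][1],0)
k=1/1.5625
print('box top front right',tri((182,127),(210*k,305*k)))
print('box back right top',tri((265,110),(235*k,97*k)))
print('front bottom right',tri((160,190),(243*k,390*k)))
for t in((107,305),(210,305),(235,97)):
    print([ray(T,t[0]*k,t[1]*k,z).round(0)[:2].tolist() for z in(200,300,400)])
print('bottoms z0',[ray(T,a*k,b*k,0).round(0)[:2].tolist() for a,b in((243,390),(130,388),(258,140),(110,400),(700,400))])
print('pin top',ray(T,290.7,232.8,124))
E
```

```text
box top front right (array([507., 191., 227.]), array([-2.,  2.,  0.]))
box back right top (array([876., 179., 199.]), array([-3.,  3., -1.]))
front bottom right (array([380., 174.,  57.]), array([-11.,   8.,   2.]))
[[507.0, 371.0], [493.0, 315.0], [479.0, 260.0]]
[[508.0, 202.0], [494.0, 166.0], [480.0, 130.0]]
[[873.0, 181.0], [817.0, 148.0], [762.0, 114.0]]
bottoms z0 [[368.0, 199.0], [370.0, 421.0], [887.0, 194.0], [347.0, 458.0], [356.0, -696.0]]
pin top [ 418.67338233 -203.65910154  124.        ]
```

```bash
python3 - <<'E'
from h import *
for g in([210,588,330],[305,344,330],[400,100,330],[418,-206,330],[418,-206,260]):delta(g,np.radians(20))
E
```

```text
shift [-0.0006 -0.0009 -0.3601] turn [-9.00e-04  4.00e-04  5.86e-01]
shift [-0.0006 -0.0009 -0.3601] turn [-5.0000e-04 -1.0000e-03 -1.5084e+00]
shift [-0.5722 -0.6605 -0.3592] turn [-9.00e-04  4.00e-04  5.86e-01]
shift [-0.5722 -0.6605 -0.3592] turn [-5.0000e-04 -1.0000e-03 -1.5084e+00]
shift [-1.1438 -1.3201 -0.3583] turn [-9.00e-04  4.00e-04  5.86e-01]
shift [-1.1438 -1.3201 -0.3583] turn [-5.0000e-04 -1.0000e-03 -1.5084e+00]
shift [-1.5431 -2.2606 -0.357 ] turn [-9.00e-04  4.00e-04  5.86e-01]
shift [-1.5431 -2.2606 -0.357 ] turn [-5.0000e-04 -1.0000e-03 -1.5084e+00]
shift [-1.5431 -2.2603 -0.1237] turn [-9.00e-04  4.00e-04  5.86e-01]
shift [-1.5431 -2.2603 -0.1237] turn [-5.0000e-04 -1.0000e-03 -1.5084e+00]
```

Call:
step_arm(
  deltas=[
    [[0,0,-0.12],[0,0,0],1],
    [[0,0,-0.25],[0,0,0],1],
    [[0,0,-0.36],[0,0,0],1],
    [[-0.57,-0.66,-0.36],[0,0,0],1],
    [[-0.57,-0.66,-0.36],[0,0,0],1],
    [[-0.57,-0.66,-0.36],[0,0,0],1],
    [[-0.57,-0.66,-0.36],[0,0,0],1],
    [[-0.57,-0.66,-0.36],[0,0,0],1],
    [[-0.57,-0.66,-0.36],[0,0,0],1],
    [[-0.57,-0.66,-0.36],[0,0,0],1],
    [[-0.57,-0.66,-0.36],[0,0,0],1],
  ],
)

```text
t: 1.02
ee_pos: [305.1, 342.3, 330.7]
orientation: [0.541, 3.095, -0.001]
ft_force: [-0.5, 0.1, 0.3]
width: 87.4
grasp_force: 0.0
```

Call:
step_arm(
  deltas=[
    [[-0.57,-0.66,0],[0,0,0],1],
    [[-0.57,-0.66,0],[0,0,0],1],
    [[-0.57,-0.66,0],[0,0,0],1],
    [[-0.57,-0.66,0],[0,0,0],1],
    [[-0.57,-0.66,0],[0,0,0],1],
    [[-0.57,-0.66,0],[0,0,0],1],
    [[-0.57,-0.66,0],[0,0,0],1],
    [[-0.57,-0.66,0],[0,0,0],1],
  ],
)

```text
t: 1.68
ee_pos: [400.4, 99.4, 330.7]
orientation: [0.542, 3.094, 0.0]
ft_force: [-0.7, 0.2, 0.4]
width: 87.5
grasp_force: 0.0
```

Call:
step_arm(
  deltas=[
    [[-0.4,-0.94,0.15],[0,0,0.586],1],
    [[-0.4,-0.94,0.15],[0,0,0.586],1],
    [[-0.4,-0.94,0.15],[0,0,0.586],1],
    [[-0.4,-0.94,0.15],[0,0,0.586],1],
    [[-0.4,-0.94,0.15],[0,0,0.586],1],
    [[-0.4,-0.94,0.15],[0,0,0.586],1],
    [[-0.4,-0.94,0.15],[0,0,0.586],1],
    [[-0.4,-0.94,0.15],[0,0,0.586],1],
    [[-0.4,-0.94,0.15],[0,0,0.586],1],
    [[-0.4,-0.94,0.15],[0,0,0.586],1],
  ],
)

```text
t: 2.52
ee_pos: [418.0, -204.3, 285.1]
orientation: [-1.801, -2.572, -0.001]
ft_force: [0.6, 1.2, 0.1]
width: 87.7
grasp_force: 0.0
```

```bash
python3 - <<'E'
from h import *
st();im=snap('wrist','w1.png');print(im['fx'],np.round(im['T'],2).tolist())
for q in([418,-206,124],[418,-206,70]):print(proj(im,q))
E
```

```text
2.5167 [ 418.  -204.3  285.1] [-1.801e+00 -2.572e+00 -1.000e-03] [0.6 1.2 0.1] 87.6998459320355 0.0 [-0.48  0.11  1.91  0.    1.13 -0.83]
282.54806819978944 [[0.94, 0.33, 0.1, 389.99], [0.34, -0.9, -0.28, -126.96], [0.0, 0.3, -0.95, 447.46], [0.0, 0.0, 0.0, 1.0]]
(np.float64(252.19936436156252), np.float64(179.51792541702412))
(np.float64(252.27899165816578), np.float64(169.57038649300685))
```

View pics/w1.png

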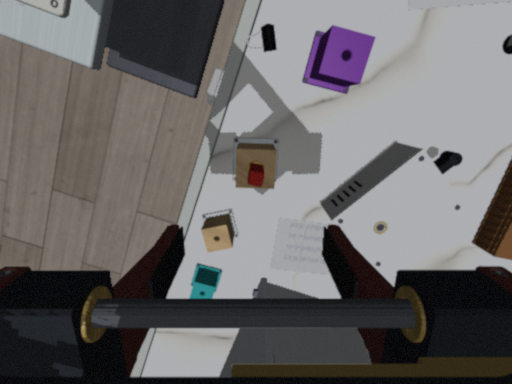

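The wrist view shows the red pin top at about (256,175) and the stand square to the image. The cabinet's brass ring is at (381,228), the tab at (448,160) and the louvred side at (365,180).

```bash
python3 - <<'E'
from h import *
im=np.load('wrist.npz');p=im['pixels'].astype(int)
for n,t in(('bright',120),('all',70)):
    m=((p[:,:,0]>t)&(p[:,:,1]<60)&(p[:,:,2]<60)).astype(np.uint8);m[:150]=0;m[200:]=0;m[:,:235]=0;m[:,285:]=0
    c=max(cv2.findContours(m,0,1)[0],key=cv2.contourArea);print(n,m.sum(),cv2.minAreaRect(c),cv2.boundingRect(c))
s=cv2.resize(im['pixels'][120:260,200:480],None,fx=2.85,fy=2.85,interpolation=3);cv2.imwrite('pics/w1c.png',s[:,:,::-1])
h=cv2.cvtColor(im['pixels'],cv2.COLOR_RGB2HSV)
m=((h[:,:,0]>8)&(h[:,:,0]<30)&(h[:,:,1]>70)).astype(np.uint8);
for c in cv2.findContours(m,0,1)[0]:
    if cv2.contourArea(c)>15:print(cv2.boundingRect(c),cv2.contourArea(c),cv2.minAreaRect(c))
E
```

```text
Traceback (most recent call last):
ValueError: max() iterable argument is empty
```

```bash
python3 - <<'E'
from h import *
im=np.load('wrist.npz');p=im['pixels'].astype(int)
print(p[178,256],p[168,256])
for n,t in(('bright',110),('all',60)):
    m=((p[:,:,0]>t)&(p[:,:,1]<60)&(p[:,:,2]<60)).astype(np.uint8);m[:150]=0;m[200:]=0;m[:,:235]=0;m[:,285:]=0
    print(n,m.sum())
    for c in cv2.findContours(m,0,1)[0]:print(cv2.minAreaRect(c),cv2.boundingRect(c))
s=cv2.resize(im['pixels'][120:260,200:480],None,fx=2.85,fy=2.85,interpolation=3);cv2.imwrite('pics/w1c.png',s[:,:,::-1])
h=cv2.cvtColor(im['pixels'],cv2.COLOR_RGB2HSV)
m=((h[:,:,0]>8)&(h[:,:,0]<30)&(h[:,:,1]>70)).astype(np.uint8);m[260:]=0
for c in cv2.findContours(m,0,1)[0]:
    if cv2.contourArea(c)>15:print('tan',cv2.boundingRect(c),cv2.contourArea(c),cv2.minAreaRect(c))
E
```

```text
[92 18 17] [48  2  2]
bright 0
all 242
((255.00003051757812, 177.50001525878906), (16.249887466430664, 15.522278785705566), 14.03624439239502) (247, 168, 17, 19)
((263.0, 168.5), (3.0, 0.0), -90.0) (263, 167, 1, 4)
((262.0, 165.0), (0.0, 0.0), 0.0) (262, 165, 1, 1)
((258.0, 164.0), (2.0, 0.0), 180.0) (257, 164, 3, 1)
((253.0, 163.0), (2.0, 0.0), 180.0) (252, 163, 3, 1)
((250.0, 163.5), (1.0, 0.0), -90.0) (250, 163, 1, 2)
tan (202, 215, 31, 37) 812.5 ((217.38461303710938, 232.92306518554688), (32.16304397583008, 29.417417526245117), 78.69007110595703)
tan (473, 161, 39, 98) 1900.0 ((492.0, 209.49996948242188), (96.99998474121094, 37.99999237060547), 90.0)
tan (236, 144, 40, 44) 1557.0 ((255.48178100585938, 165.4367218017578), (38.38336181640625, 43.212501525878906), 2.38594388961792)
```

View pics/w1c.png

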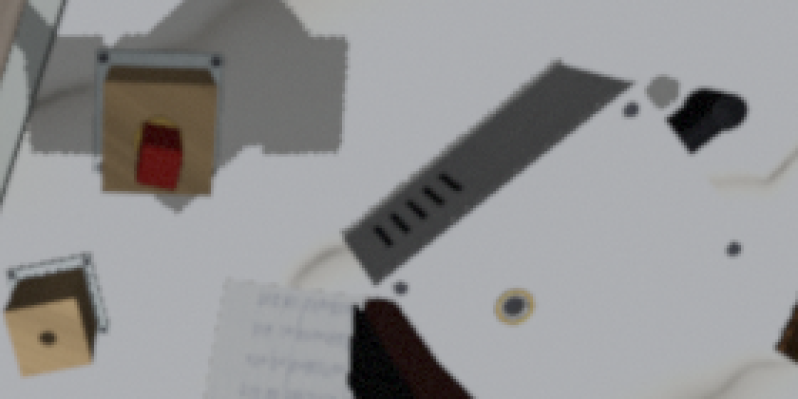

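```bash
python3 - <<'E'
from h import *
im=np.load('wrist.npz')
c=lambda u,v,z:ray(im,200+u/2.85-.3,120+v/2.85-.3,z)
print('pintop',c(159,168,124).round(1),'stand',c(159,137,70).round(1),'ring',c(514,306,80).round(1))
k=[c(*q,70) for q in((104,80),(216,82),(213,195),(103,190))]
for i in range(4):
    e=k[(i+1)%4]-k[i];print(np.linalg.norm(e[:2]),np.degrees(np.arctan2(e[1],e[0])))
a,b,d=c(630,109,80),c(734,249,80),c(400,288,80);print(a,b,d,np.degrees(np.arctan2(*(d-a)[1::-1])),np.linalg.norm(d-a),np.degrees(np.arctan2(*(a-b)[1::-1])))
print('tab bead/mid',c(722,105,58),c(695,120,58))
p=c(159,168,124)
delta([p[0],p[1],200],np.radians(14))
E
```

```text
pintop [ 421.3 -203.7  124. ] stand [ 421.3 -202.2   70. ] ring [ 615.5 -220.2   80. ]
52.40208034881272 18.973118516353882
55.07898001943363 -70.16759981483925
53.72093497246615 -162.71653135591674
53.490848144487465 108.47022375736316
[ 619.59718564 -113.72691784   80.        ] [ 701.84323736 -156.73114682   80.        ] [ 558.19554893 -230.74467984   80.        ] -117.68692434243715 132.14884643342054 152.39615273860898
tab bead/mid [674.4637408  -95.88330006  58.        ] [ 666.02428362 -106.8250916    58.        ]
shift [-0.0044  0.0108  0.2845] turn [-0.0002 -0.0009  0.0706]
shift [-0.0044  0.0108  0.2845] turn [ 1.3000e-03 -3.0000e-04 -2.0238e+00]
```

Call:
step_arm(
  deltas=[
    [[-0.003,0.008,0.13],[0,0,0.07],1],
    [[-0.003,0.008,0.26],[0,0,0.07],1],
    [[-0.003,0.008,0.39],[0,0,0.07],1],
    [[-0.003,0.008,0.5],[0,0,0.07],1],
    [[-0.003,0.008,0.6],[0,0,0.07],1],
    [[-0.003,0.008,0.67],[0,0,0.07],1],
    [[-0.003,0.008,0.67],[0,0,0.07],0],
    [[-0.003,0.008,0.67],[0,0,0.07],-0.4],
    [[-0.003,0.008,0.67],[0,0,0.07],-1],
    [[-0.003,0.008,0.67],[0,0,0.07],-1],
    [[-0.003,0.008,0.67],[0,0,0.07],-1],
    [[-0.003,0.008,0.67],[0,0,0.07],-1],
    [[-0.003,0.008,0.67],[0,0,0.07],-1],
    [[-0.003,0.008,0.67],[0,0,0.07],-1],
    [[-0.003,0.008,0.67],[0,0,0.07],-1],
    [[-0.003,0.008,0.67],[0,0,0.07],-1],
  ],
)

```text
t: 3.9
ee_pos: [419.8, -205.3, 84.8]
orientation: [1.935, 2.475, -0.0]
ft_force: [0.7, -0.2, -0.1]
width: 24.7
grasp_force: 0.0
```

```bash
python3 - <<'E'
from h import *
o=st();print(o['moment'])
E
```

```text
3.9 [ 419.8 -205.3   84.8] [ 1.935  2.475 -0.   ] [ 0.7 -0.2 -0.1] 24.652027180736443 0.0 [-0.48  0.42  2.06 -0.    0.66 -0.72]
[-0.04970744  0.0465473  -0.02380825]
```

Call:
step_arm(
  deltas=[
    [[0,0,0],[0,0,0],-1],
    [[0,0,0],[0,0,0],-1],
    [[0,0,0],[0,0,0],-1],
    [[0,0,0],[0,0,0],-1],
    [[0,0,0],[0,0,0],-1],
    [[0,0,0],[0,0,0],-1],
  ],
)

```text
t: 4.4
ee_pos: [419.9, -205.3, 84.7]
orientation: [1.935, 2.475, -0.0]
ft_force: [0.2, -0.1, 0.8]
width: 18.3
grasp_force: 30.0
```

Call:
step_arm(
  deltas=[
    [[0,0,-0.05],[0,0,0],-1],
    [[0,0,-0.1],[0,0,0],-1],
    [[0,0,-0.2],[0,0,0],-1],
    [[0,0,-0.3],[0,0,0],-1],
    [[0,0,-0.43],[0,0,0],-1],
    [[0,0,-0.43],[0,0,0],-1],
    [[0,0,-0.43],[0,0,0],-1],
  ],
)

```text
t: 4.98
ee_pos: [421.0, -205.8, 215.5]
orientation: [1.932, 2.472, 0.001]
ft_force: [0.3, -0.2, -2.2]
width: 17.8
grasp_force: 30.0
```

```bash
python3 - <<'E'
from h import *
st();delta([614.5,-221.2,185])
E
```

```text
4.9833 [ 421.  -205.8  215.5] [1.932e+00 2.472e+00 1.000e-03] [ 0.3 -0.2 -2.2] 17.796648211052236 29.99970942735672 [-0.48  0.2   1.97  0.    0.96 -0.72]
shift [-0.2053  0.613   0.1047]
```

Call:
step_arm(
  deltas=[
    [[-0.205,0.613,0],[0,0,0],-1],
    [[-0.205,0.613,0],[0,0,0],-1],
    [[-0.205,0.613,0],[0,0,0],-1],
    [[-0.205,0.613,0],[0,0,0],-1],
    [[-0.205,0.613,0.105],[0,0,0],-1],
    [[-0.205,0.613,0.105],[0,0,0],-1],
    [[-0.205,0.613,0.105],[0,0,0],-1],
    [[-0.205,0.613,0.105],[0,0,0],-1],
    [[-0.205,0.613,0.105],[0,0,0],-1],
  ],
)

```text
t: 5.73
ee_pos: [612.1, -220.4, 182.5]
orientation: [-1.935, -2.475, 0.0]
ft_force: [-0.6, -0.0, 0.3]
width: 17.9
grasp_force: 30.0
```

```bash
python3 - <<'E'
from h import *
o=st();im=snap('wrist');p=o['ee_pos']
s=im['pixels']
print('ring',proj(im,[614.5,-221.2,80]),'tip',proj(im,p-[0,0,72.7]),'tcp',proj(im,p))
u,v=map(int,proj(im,[614.5,-221.2,80]));print(u,v)
cv2.imwrite('pics/w2.png',cv2.resize(s,(800,600),interpolation=3)[:,:,::-1])
E
```

```text
5.7333 [ 612.1 -220.4  182.5] [-1.935 -2.475  0.   ] [-0.6 -0.   0.3] 17.91994062327849 29.999683499336243 [-0.36  0.5   1.6  -0.    1.04 -0.61]
ring (np.float64(254.8402779739168), np.float64(194.04344274338763)) tip (np.float64(252.66531385605984), np.float64(202.8424653145033)) tcp (np.float64(252.62613465841247), np.float64(240.77740644238781))
254 194
```

View pics/w2.png

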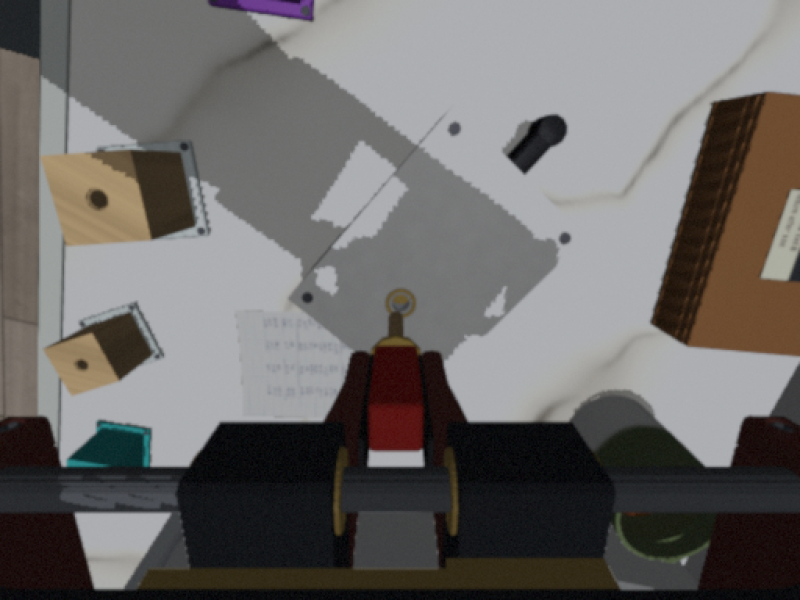

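The wrist view shows the dowel tip at about (396,318) in the 800-px frame, just short of the ring centred at (401,302). I'll measure both more finely by colour.

```bash
python3 - <<'E'
from h import *
im=np.load('wrist.npz');p=im['pixels']
h=cv2.cvtColor(p,cv2.COLOR_RGB2HSV)
s=h[180:220,242:272,1];
for r in range(182,220,1):print(r,h[r,244:270,1].tolist())
E
```

```text
182 [2, 4, 4, 4, 0, 4, 0, 2, 4, 2, 2, 2, 2, 4, 4, 2, 4, 2, 4, 2, 2, 7, 2, 4, 7, 4]
183 [6, 2, 7, 2, 0, 4, 2, 2, 2, 2, 2, 2, 2, 0, 2, 2, 2, 4, 4, 0, 6, 2, 2, 2, 2, 2]
184 [2, 0, 0, 2, 0, 0, 0, 0, 2, 9, 15, 22, 28, 23, 17, 7, 0, 0, 2, 2, 0, 4, 4, 0, 2, 4]
185 [4, 0, 2, 2, 2, 2, 2, 12, 31, 56, 87, 103, 104, 97, 87, 61, 35, 12, 2, 0, 0, 2, 2, 4, 2, 2]
186 [4, 4, 0, 2, 2, 2, 20, 63, 105, 117, 116, 105, 106, 110, 117, 121, 116, 77, 30, 9, 4, 2, 2, 2, 2, 4]
187 [4, 7, 4, 2, 7, 34, 90, 120, 97, 70, 45, 40, 39, 38, 48, 70, 104, 124, 95, 38, 7, 0, 4, 0, 2, 2]
188 [2, 4, 2, 0, 29, 96, 122, 91, 47, 31, 38, 50, 58, 53, 36, 31, 39, 80, 118, 97, 28, 2, 4, 2, 2, 0]
189 [6, 2, 2, 12, 72, 125, 87, 42, 31, 64, 94, 110, 120, 116, 93, 61, 29, 25, 74, 124, 92, 22, 2, 2, 2, 2]
190 [2, 2, 2, 39, 110, 104, 41, 31, 71, 116, 136, 144, 147, 149, 135, 120, 64, 20, 37, 101, 125, 50, 9, 2, 2, 4]
191 [2, 4, 5, 66, 125, 64, 21, 49, 112, 140, 143, 142, 144, 146, 146, 140, 108, 57, 24, 62, 118, 85, 17, 2, 4, 0]
192 [2, 2, 22, 87, 117, 36, 10, 58, 124, 139, 145, 144, 141, 147, 140, 145, 116, 62, 16, 36, 103, 102, 28, 2
[... 2095 characters left out ...]
0, 2, 2]
214 [2, 5, 2, 8, 33, 97, 130, 130, 125, 123, 146, 121, 123, 81, 8, 5, 2, 0, 2, 2, 7, 4, 2, 2, 2, 2]
215 [5, 15, 14, 25, 67, 134, 134, 141, 147, 139, 155, 141, 145, 117, 36, 20, 11, 10, 2, 2, 4, 2, 4, 2, 2, 2]
216 [30, 60, 89, 116, 136, 143, 151, 148, 151, 149, 146, 152, 154, 149, 126, 101, 91, 49, 19, 2, 2, 2, 4, 2, 4, 2]
217 [95, 131, 151, 143, 144, 137, 145, 141, 147, 141, 143, 140, 141, 143, 149, 152, 146, 136, 81, 22, 5, 2, 2, 2, 2, 2]
218 [138, 143, 144, 147, 142, 140, 146, 141, 145, 151, 143, 138, 140, 146, 148, 144, 145, 143, 138, 87, 25, 2, 2, 2, 2, 2]
219 [143, 151, 149, 144, 148, 141, 144, 151, 148, 144, 149, 144, 142, 141, 142, 142, 143, 144, 145, 141, 88, 32, 7, 2, 4, 2]
```

```bash
python3 - <<'E'
from h import *
im=np.load('wrist.npz');o=get_obs()
r=ray(im,256.3,193.7,80);t=ray(im,252.95,202.8,o['ee_pos'][2]-72.7);print(r,t,o['ee_pos'])
g=o['ee_pos']+(r-t)*[1,1,0];print(g)
delta(g,np.radians(14))
E
```

```text
[ 615.80542488 -220.51079745   80.        ] [ 612.28944074 -220.08760653  110.57911274] [ 612.43297799 -220.65469843  183.27911274]
[ 615.94896214 -221.07788935  183.27911274]
shift [-0.0042  0.011   0.    ] turn [ 0.0005  0.0004 -0.0006]
shift [-0.0042  0.011   0.    ] turn [ 6.0000e-04 -8.0000e-04  2.0938e+00]
```

Call:
step_arm(
  deltas=[
    [[-0.004,0.011,0],[0,0,0],-1],
    [[-0.004,0.011,0],[0,0,0],-1],
    [[-0.004,0.011,0.04],[0,0,0],-1],
    [[-0.004,0.011,0.075],[0,0,0],-1],
    [[-0.004,0.011,0.075],[0,0,0],-1],
    [[-0.004,0.011,0.075],[0,0,0],-1],
  ],
)

```text
t: 6.28
ee_pos: [615.6, -220.5, 158.2]
orientation: [-1.933, -2.473, 0.001]
ft_force: [0.1, 0.7, 0.3]
width: 17.4
grasp_force: 30.0
```

```bash
python3 - <<'E'
from h import *
o=st();im=snap('wrist');p=o['ee_pos'];print('pred ring',proj(im,[615.9,-220.8,80]),'tip',proj(im,p-[0,0,72.7]))
h=cv2.cvtColor(im['pixels'],cv2.COLOR_RGB2HSV)
for r in range(180,222,1):print(r,h[r,240:272,1].tolist())
E
```

```text
6.2833 [ 615.6 -220.5  158.2] [-1.933e+00 -2.473e+00  1.000e-03] [0.1 0.7 0.3] 17.42839699590108 29.999713003635406 [-0.36  0.54  1.6  -0.    1.   -0.61]
pred ring (np.float64(253.02101849318814), np.float64(201.28745955605748)) tip (np.float64(252.81144232786338), np.float64(202.99114580181862))
180 [2, 4, 4, 2, 2, 0, 0, 5, 2, 4, 4, 2, 4, 2, 4, 4, 2, 4, 2, 2, 4, 2, 4, 4, 4, 2, 4, 4, 2, 2, 2, 2]
181 [2, 7, 2, 4, 7, 2, 2, 2, 4, 2, 4, 0, 4, 5, 2, 2, 2, 2, 4, 2, 4, 4, 4, 4, 4, 2, 4, 4, 7, 7, 2, 4]
182 [2, 2, 4, 2, 4, 5, 2, 0, 0, 0, 2, 2, 2, 2, 2, 0, 2, 2, 0, 2, 2, 2, 4, 4, 2, 4, 4, 4, 4, 2, 0, 2]
183 [4, 4, 2, 4, 2, 5, 5, 0, 2, 2, 2, 0, 2, 4, 2, 0, 2, 2, 0, 2, 2, 2, 2, 4, 2, 7, 4, 7, 2, 4, 4, 2]
184 [2, 0, 2, 2, 2, 2, 5, 2, 2, 4, 2, 4, 2, 2, 2, 2, 5, 2, 2, 2, 2, 4, 2, 2, 0, 0, 4, 2, 4, 2, 2, 2]
185 [0, 4, 2, 2, 2, 5, 5, 2, 2, 2, 2, 0, 2, 0, 2, 2, 4, 4, 4, 4, 2, 4, 2, 2, 2, 4, 2, 2, 7, 2, 0, 2]
186 [4, 4, 4, 7, 0, 0, 5, 2, 2, 2, 2, 2, 2, 4, 7, 2, 4, 4, 2, 7, 4, 2, 2, 2, 2, 5, 4, 7, 4, 4, 4, 4]
187 [7, 4, 4, 4, 2, 7, 4, 2, 2, 2, 4, 2, 2, 2, 4, 4, 2, 2, 4, 2, 4, 2, 2, 2, 2, 2, 2, 7, 7, 7, 
[... 3601 characters left out ...]
3, 143, 151, 148, 148, 145, 142, 142, 145, 148, 141, 142, 146, 128, 71, 22, 5, 2, 2, 4, 2, 4, 4, 2]
218 [0, 8, 39, 105, 142, 142, 143, 149, 145, 143, 146, 143, 145, 146, 147, 143, 139, 146, 148, 141, 144, 137, 138, 84, 25, 2, 0, 2, 4, 2, 0, 2]
219 [5, 44, 111, 137, 145, 140, 140, 142, 151, 142, 146, 150, 141, 146, 144, 141, 146, 142, 147, 143, 147, 140, 149, 137, 82, 30, 5, 2, 4, 4, 2, 2]
220 [35, 114, 155, 159, 147, 151, 152, 154, 150, 146, 143, 147, 150, 151, 148, 154, 154, 154, 148, 143, 151, 143, 150, 149, 144, 105, 27, 2, 0, 2, 2, 7]
221 [108, 162, 157, 159, 169, 188, 171, 171, 163, 168, 160, 160, 153, 170, 169, 163, 152, 161, 171, 159, 160, 177, 172, 162, 168, 158, 103, 27, 5, 2, 0, 2]
```

The ring is at (252.7,200.4) and the dowel column at 252.9, so the tip is aligned to within about half a millimetre. I'll enter the hole now.

Call:
step_arm(
  deltas=[
    [[0.002,0,0],[0,0,0],-1],
    [[0.002,0,0.01],[0,0,0],-1],
    [[0.002,0,0.02],[0,0,0],-1],
    [[0.002,0,0.03],[0,0,0],-1],
    [[0.002,0,0.04],[0,0,0],-1],
    [[0.002,0,0.05],[0,0,0],-1],
    [[0.002,0,0.058],[0,0,0],-1],
    [[0.002,0,0.058],[0,0,0],-1],
  ],
)

```text
t: 7.0
ee_pos: [616.1, -220.2, 141.5]
orientation: [-1.934, -2.474, 0.001]
ft_force: [-1.0, -1.1, -0.7]
width: 17.8
grasp_force: 30.0
```

Call:
step_arm(
  deltas=[
    [[0,0,0.005],[0,0,0],-1],
    [[0,0,0.01],[0,0,0],-1],
    [[0,0,0.015],[0,0,0],-1],
    [[0,0,0.02],[0,0,0],-1],
    [[0,0,0.02],[0,0,0],-1],
  ],
)

```text
t: 7.42
ee_pos: [616.4, -220.3, 136.0]
orientation: [-1.934, -2.475, 0.0]
ft_force: [-0.1, -0.1, -0.1]
width: 17.9
grasp_force: 30.0
```

Call:
step_arm(
  deltas=[
    [[0,0,0.005],[0,0,0],-1],
    [[0,0,0.01],[0,0,0],-1],
    [[0,0,0.01],[0,0,0],-1],
  ],
)

```text
t: 7.67
ee_pos: [616.4, -220.2, 133.0]
orientation: [-1.934, -2.475, 0.0]
ft_force: [-0.0, -0.5, 0.0]
width: 18.0
grasp_force: 30.0
```

Call:
step_arm(
  deltas=[
    [[0,0,0.005],[0,0,0],-1],
    [[0,0,0.01],[0,0,0],-1],
    [[0,0,0.01],[0,0,0],-1],
  ],
)

```text
t: 7.92
ee_pos: [616.4, -220.2, 129.9]
orientation: [-1.934, -2.475, 0.0]
ft_force: [-0.3, -2.3, -0.3]
width: 18.0
grasp_force: 30.0
```

Call:
step_arm(
  deltas=[
    [[0,0,0.005],[0,0,0],-1],
    [[0,0,0.008],[0,0,0],-1],
    [[0,0,0.008],[0,0,0],-1],
  ],
)

```text
t: 8.17
ee_pos: [616.4, -220.2, 127.6]
orientation: [-1.934, -2.475, 0.0]
ft_force: [0.7, -0.5, -0.4]
width: 17.7
grasp_force: 30.0
```

Call:
step_arm(
  deltas=[
    [[0,0,0.005],[0,0,0],-1],
    [[0,0,0.01],[0,0,0],-1],
    [[0,0,0.01],[0,0,0],-1],
  ],
)

```text
t: 8.42
ee_pos: [616.6, -220.4, 125.3]
orientation: [1.934, 2.475, 0.0]
ft_force: [-0.7, 0.3, 4.5]
width: 17.6
grasp_force: 30.0
```

Call:
step_arm(
  deltas=[
    [[0,0,0.005],[0,0,0],-1],
    [[0,0,0.008],[0,0,0],-1],
    [[0,0,0.008],[0,0,0],-1],
  ],
)

```text
t: 8.67
ee_pos: [616.7, -220.5, 123.2]
orientation: [1.934, 2.475, 0.0]
ft_force: [-2.9, -1.5, 6.7]
width: 17.4
grasp_force: 30.0
```

Call:
step_arm(
  deltas=[
    [[0,0,0.003],[0,0,0],-1],
    [[0,0,0.005],[0,0,0],-1],
    [[0,0,0.005],[0,0,0],-1],
  ],
)

```text
t: 8.92
ee_pos: [616.7, -220.5, 121.9]
orientation: [1.934, 2.475, 0.0]
ft_force: [-2.2, -0.2, 7.4]
width: 17.6
grasp_force: 30.0
```

```bash
python3 - <<'E'
from h import *
st();T=np.load('top.npz')['pixels'].astype(int);im=snap('top','t2.png');d=np.abs(im['pixels'].astype(int)-T).max(2)
print(d[140:160,245:270].mean())
cv2.imwrite('pics/t2c.png',cv2.resize(im['pixels'][100:235,235:390],None,fx=4.4,fy=4.4,interpolation=3)[:,:,::-1])
E
```

```text
8.9167 [ 616.7 -220.5  121.9] [1.934 2.475 0.   ] [-2.2 -0.2  7.4] 17.61553333051907 30.00133216381073 [-0.36  0.58  1.62 -0.    0.93 -0.61]
11.702
```

```bash
cat >> h.py <<'E'
def tab(n='wrist'):
    im=snap(n);g=im['pixels'].max(2);m=(g<45).astype(np.uint8)
    if n=='wrist': m[215:]=0
    for c in cv2.findContours(m,0,1)[0]:
        a=cv2.contourArea(c)
        if 60<a<1500:
            q=cv2.minAreaRect(c);x,y,w,h=cv2.boundingRect(c);M=cv2.moments(c);print(n,a,(x,y,w,h),ray(im,M['m10']/M['m00'],M['m01']/M['m00'],58)[:2].round(1))
E
python3 - <<'E'
from h import *
tab();tab('top')
E
```

```text
wrist 111.0 (483, 137, 29, 78) [ 806.2 -145.1]
wrist 413.0 (475, 111, 37, 104) [ 799.  -138.4]
wrist 1020.0 (339, 64, 47, 45) [ 673.3 -105.8]
top 661.0 (0, 350, 35, 34) [ 38.2 562.8]
top 1135.5 (73, 197, 66, 40) [474.4 319.3]
top 310.0 (155, 174, 16, 29) [551.3 173.1]
top 70.5 (475, 170, 12, 9) [ 600.3 -779.4]
top 485.5 (441, 118, 71, 26) [ 736.6 -776.7]
top 1228.5 (82, 98, 40, 74) [696.6 370.7]
top 310.5 (385, 87, 44, 35) [ 803.6 -552.6]
top 433.5 (151, 77, 35, 52) [811.5 191.8]
top 330.0 (61, 45, 19, 24) [968.4 483.2]
top 248.0 (310, 0, 16, 22) [1138.9 -301.5]
```

Call:
step_arm(
  deltas=[
    [[0,0,0.002],[0,0,0],-1],
    [[0,0,0.004],[0,0,0],-1],
    [[0,0,0.004],[0,0,0],-1],
  ],
)

```text
t: 9.32
ee_pos: [616.9, -220.5, 120.7]
orientation: [1.934, 2.474, 0.0]
ft_force: [-2.4, -0.9, 6.6]
width: 17.7
grasp_force: 30.0
```

```bash
python3 - <<'E'
from h import *
st();tab()
E
```

```text
9.3167 [ 616.9 -220.5  120.7] [1.934 2.474 0.   ] [-2.4 -0.9  6.6] 17.668503527401697 30.000869035720825 [-0.36  0.59  1.62 -0.    0.93 -0.61]
wrist 85.0 (485, 140, 27, 75) [ 806.1 -144.7]
wrist 377.5 (476, 113, 36, 102) [ 799. -139.]
wrist 1292.5 (313, 42, 87, 90) [ 666.7 -109.9]
wrist 1022.5 (365, 36, 47, 46) [684.8 -84.1]
```

The tab bead has moved out by about 25 mm, so the catch has let go. I'll withdraw straight up and head back to the stand.

Call:
step_arm(
  deltas=[
    [[0,0,-0.02],[0,0,0],-1],
    [[0,0,-0.05],[0,0,0],-1],
    [[0,0,-0.1],[0,0,0],-1],
    [[0,0,-0.2],[0,0,0],-1],
    [[0,0,-0.3],[0,0,0],-1],
    [[0,0,-0.3],[0,0,0],-1],
    [[0,0,-0.3],[0,0,0],-1],
  ],
)

```text
t: 9.95
ee_pos: [617.6, -220.5, 212.2]
orientation: [1.932, 2.472, 0.002]
ft_force: [0.2, -0.4, -0.9]
width: 17.8
grasp_force: 30.0
```

```bash
python3 - <<'E'
from h import *
st();delta([420,-205.3,185],np.radians(14));tab()
E
```

```text
9.95 [ 617.6 -220.5  212.2] [1.932e+00 2.472e+00 2.000e-03] [ 0.2 -0.4 -0.9] 17.82662288862772 29.999760389328003 [-0.36  0.48  1.57  0.    1.09 -0.61]
shift [ 0.2084 -0.6273  0.0881] turn [ 0.0024  0.0014 -0.0002]
shift [ 0.2084 -0.6273  0.0881] turn [ 0.0022 -0.0037  2.0942]
wrist 1301.5 (402, 65, 49, 137) [ 789.2 -122.5]
wrist 582.0 (300, 56, 63, 63) [ 671.  -104.8]
wrist 470.0 (334, 51, 34, 34) [687.7 -78.7]
wrist 1237.5 (0, 0, 38, 40) [ 357.2 -116.3]
```

Call:
step_arm(
  deltas=[
    [[0.208,-0.627,0],[0,0,0],-1],
    [[0.208,-0.627,0],[0,0,0],-1],
    [[0.208,-0.627,0],[0,0,0],-1],
    [[0.208,-0.627,0],[0,0,0],-1],
    [[0.208,-0.627,0.1],[0,0,0],-1],
    [[0.208,-0.627,0.15],[0,0,0],-1],
    [[0.208,-0.627,0.15],[0,0,0],-1],
    [[0.208,-0.627,0.15],[0,0,0],-1],
  ],
)

```text
t: 10.67
ee_pos: [418.2, -204.8, 163.8]
orientation: [-1.933, -2.473, 0.001]
ft_force: [0.7, 0.8, -0.4]
width: 17.6
grasp_force: 30.0
```

```bash
python3 - <<'E'
from h import *
o=st();im=snap('wrist');p=o['ee_pos'];print('pred hole',proj(im,[420,-205,70]),'tip',proj(im,p-[0,0,72.7]))
s=im['pixels'];cv2.imwrite('pics/w3c.png',cv2.resize(s[140:260,180:330],None,fx=5,fy=5,interpolation=0)[:,:,::-1])
E
```

```text
10.6667 [ 418.2 -204.8  163.8] [-1.933e+00 -2.473e+00  1.000e-03] [ 0.7  0.8 -0.4] 17.596010416073064 29.999733567237854 [-0.48  0.28  2.02  0.    0.85 -0.72]
pred hole (np.float64(254.63183096903037), np.float64(196.2999932699677)) tip (np.float64(252.81962599804365), np.float64(202.9973329057289))
```

View pics/w3c.png

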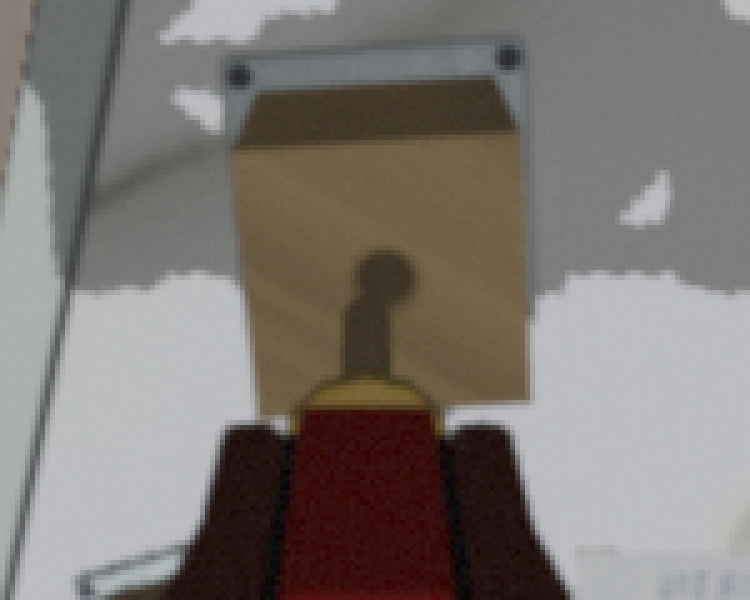

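The hole mouth is at crop (386,277) and the dowel tip at crop (367,302) (upper edge). I'll work out the offset.

```bash
python3 - <<'E'
from h import *
im=np.load('wrist.npz');o=get_obs()
r=ray(im,256.8,195.0,70);t=ray(im,253.0,203.0,o['ee_pos'][2]-72.7);print(r,t,o['ee_pos'])
delta(o['ee_pos']+(r-t)*[1,1,0],np.radians(14))
E
```

```text
[ 421.68595739 -203.24035566   70.        ] [ 418.28450103 -204.46215977   92.02010647] [ 419.53590097 -205.31735129  164.72010647]
shift [ 0.0012  0.012  -0.    ] turn [-0.0002 -0.0003 -0.0003]
shift [ 0.0012  0.012  -0.    ] turn [-4.0000e-04  3.0000e-04  2.0941e+00]
```

Call:
step_arm(
  deltas=[
    [[0.004,0.008,0],[0,0,0],-1],
    [[0.004,0.008,0.03],[0,0,0],-1],
    [[0.004,0.008,0.05],[0,0,0],-1],
    [[0.004,0.008,0.05],[0,0,0],-1],
    [[0.004,0.008,0.05],[0,0,0],-1],
    [[0.004,0.008,0.05],[0,0,0],-1],
    [[0.004,0.008,0.05],[0,0,0],-1],
  ],
)

```text
t: 11.3
ee_pos: [421.1, -203.5, 149.9]
orientation: [1.934, 2.475, 0.0]
ft_force: [-0.2, 0.2, -0.3]
width: 17.7
grasp_force: 30.0
```

```bash
python3 - <<'E'
from h import *
o=st();im=snap('wrist');p=o['ee_pos'];print('tip',proj(im,p-[0,0,72.7]),'tip at 70',proj(im,[p[0],p[1],70]))
h=im['pixels'].max(2)
for r in range(186,216):print(r,h[r,240:270].tolist())
E
```

```text
11.3 [ 421.1 -203.5  149.9] [1.934 2.475 0.   ] [-0.2  0.2 -0.3] 17.673611967759182 29.999612867832184 [-0.48  0.3   2.03 -0.    0.81 -0.72]
tip (np.float64(252.60816106763352), np.float64(202.83322680285892)) tip at 70 (np.float64(252.60858436471264), np.float64(200.19774345712645))
186 [119, 119, 118, 118, 119, 116, 116, 115, 115, 114, 115, 113, 113, 114, 113, 113, 113, 114, 113, 113, 113, 114, 114, 112, 114, 114, 114, 113, 117, 115]
187 [115, 117, 117, 119, 119, 119, 118, 118, 117, 117, 115, 112, 114, 114, 116, 113, 115, 113, 115, 113, 114, 112, 113, 113, 115, 112, 114, 113, 114, 117]
188 [116, 116, 117, 117, 116, 118, 118, 119, 119, 117, 115, 114, 113, 114, 113, 114, 114, 115, 113, 116, 115, 114, 113, 113, 112, 112, 113, 111, 114, 114]
189 [117, 115, 115, 116, 117, 117, 119, 117, 118, 118, 115, 116, 115, 115, 114, 113, 114, 114, 113, 113, 114, 115, 114, 113, 112, 113, 111, 111, 114, 113]
190 [115, 116, 115, 116, 115, 115, 116, 116, 118, 118, 118, 117, 116, 116, 115, 114, 115, 116, 114, 113, 114, 115, 114, 115, 115, 113, 113, 111, 112, 112]
191 [114, 114, 116, 116, 116, 115, 115, 
[... 2869 characters left out ...]
9, 111, 112, 111, 108, 109, 107, 84, 63, 63, 64, 62, 65, 62, 64, 59, 63, 92, 103, 105, 107, 107, 106, 106, 109, 109, 111, 111, 110]
212 [107, 109, 111, 109, 110, 109, 110, 107, 84, 62, 63, 61, 62, 62, 61, 61, 59, 64, 89, 103, 105, 105, 105, 107, 107, 107, 110, 109, 110, 111]
213 [105, 107, 108, 109, 110, 109, 111, 106, 84, 62, 62, 62, 62, 61, 61, 62, 60, 65, 88, 103, 104, 105, 106, 104, 107, 106, 107, 107, 109, 109]
214 [105, 104, 104, 105, 108, 109, 107, 101, 78, 64, 64, 66, 64, 63, 65, 62, 61, 61, 88, 100, 102, 103, 106, 105, 105, 105, 107, 107, 108, 108]
215 [106, 107, 105, 102, 97, 94, 93, 88, 73, 68, 72, 72, 82, 82, 76, 70, 70, 67, 78, 87, 88, 95, 102, 103, 106, 105, 104, 103, 106, 105]
```

The hole centre is at (252.9,200.3), and the tip projects to (252.6,200.2) at the mouth. They are aligned, so I'll insert the pin.

Call:
step_arm(
  deltas=[
    [[0,0,0.015],[0,0,0],-1],
    [[0,0,0.03],[0,0,0],-1],
    [[0,0,0.045],[0,0,0],-1],
    [[0,0,0.06],[0,0,0],-1],
    [[0,0,0.06],[0,0,0],-1],
  ],
)

```text
t: 11.77
ee_pos: [420.6, -203.4, 130.8]
orientation: [-1.934, -2.475, 0.001]
ft_force: [0.3, -1.0, -1.6]
width: 17.8
grasp_force: 30.0
```

Call:
step_arm(
  deltas=[
    [[0,0,0.03],[0,0,0],-1],
    [[0,0,0.06],[0,0,0],-1],
    [[0,0,0.09],[0,0,0],-1],
    [[0,0,0.12],[0,0,0],-1],
    [[0,0,0.14],[0,0,0],-1],
    [[0,0,0.148],[0,0,0],-1],
    [[0,0,0.148],[0,0,0],-1],
  ],
)

```text
t: 12.35
ee_pos: [420.7, -203.4, 86.6]
orientation: [-1.934, -2.475, 0.0]
ft_force: [-0.0, -1.2, -1.7]
width: 17.7
grasp_force: 30.0
```

Call:
step_arm(
  deltas=[
    [[0,0,0.003],[0,0,0],-1],
    [[0,0,0.005],[0,0,0],-1],
    [[0,0,0.005],[0,0,0],-1],
  ],
)

```text
t: 12.6
ee_pos: [420.9, -203.4, 86.0]
orientation: [1.935, 2.475, 0.0]
ft_force: [-0.5, -0.7, -0.2]
width: 17.6
grasp_force: 30.0
```

Call:
step_arm(
  deltas=[
    [[0,0,0.003],[0,0,0],-1],
    [[0,0,0.003],[0,0,0],-1],
  ],
)

```text
t: 12.77
ee_pos: [420.9, -203.4, 85.1]
orientation: [1.934, 2.475, 0.0]
ft_force: [-1.0, 0.1, -0.5]
width: 18.1
grasp_force: 30.0
```

Call:
step_arm(
  deltas=[
    [[0,0,0.001],[0,0,0],-0.4],
    [[0,0,0.001],[0,0,0],0],
    [[0,0,0.001],[0,0,0],0.5],
    [[0,0,0.001],[0,0,0],0.5],
    [[0,0,0.001],[0,0,0],0.5],
    [[0,0,0.001],[0,0,0],0.5],
    [[0,0,0.001],[0,0,0],0.5],
    [[0,0,0.001],[0,0,0],0.5],
    [[0,0,-0.1],[0,0,0],0.5],
    [[0,0,-0.2],[0,0,0],0.5],
    [[0,0,-0.3],[0,0,0],0.5],
    [[0,0,-0.4],[0,0,0],0.5],
    [[0,0,-0.5],[0,0,0],0.5],
    [[0,0,-0.5],[0,0,0],0.5],
    [[0,0,-0.5],[0,0,0],0.5],
  ],
)

```text
t: 14.02
ee_pos: [421.8, -203.9, 236.5]
orientation: [1.932, 2.472, 0.001]
ft_force: [0.2, -0.0, 0.3]
width: 65.8
grasp_force: 0.0
```

```bash
python3 - <<'E'
from h import *
o=st();im=snap('wrist');S=snap('scene')
s=cv2.resize(S['pixels'][175:285,195:345],(600,440),interpolation=3);w=cv2.resize(im['pixels'][130:215,200:400],(600,255),interpolation=3)
cv2.imwrite('pics/chk.png',np.vstack([s,w])[:600,:,::-1])
cv2.imwrite('pics/chk.png',cv2.resize(np.vstack([s,w]),None,fx=.85,fy=.85)[:,:,::-1])
# pin upright: top at z124, base collar at z70 expected
print('wrist top',proj(im,[421,-203.7,124]),'collar',proj(im,[421,-203.7,74]),'scene',proj(S,[421,-203.7,124]),proj(S,[421,-203.7,72]))
E
```

```text
14.0167 [ 421.8 -203.9  236.5] [1.932e+00 2.472e+00 1.000e-03] [ 0.2 -0.   0.3] 65.80703093458054 0.0 [-0.48  0.17  1.95 -0.    1.01 -0.72]
wrist top (np.float64(251.54065005803338), np.float64(189.20213245353102)) collar (np.float64(251.57318337136786), np.float64(177.0338285426363)) scene (np.float64(250.08882595909446), np.float64(219.21949547692344)) (np.float64(249.62629151601539), np.float64(235.4730259294933))
```

View pics/chk.png

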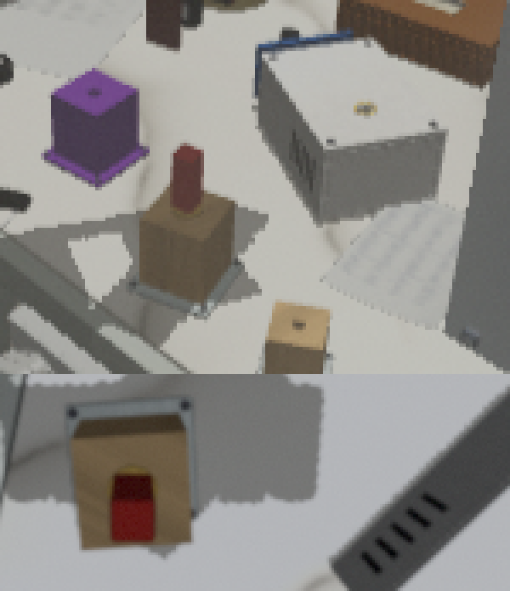

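The pin is back in its stand, upright and on its collar, and the blue drawer front stands out of the cabinet. Next is the pull tab.

```bash
python3 - <<'E'
from h import *
delta([686,-84.5,160],np.radians(-27.7))
T=np.load('top.npz');k=1/1.5625
for q in((373,178),(453,165),(365,120)):print([ray(T,q[0]*k,q[1]*k,z)[:2].round(0).tolist() for z in(0,70)])
E
```

```text
shift [0.1694 0.9551 0.2466] turn [-7.00e-04 -3.00e-04  4.85e-01]
shift [0.1694 0.9551 0.2466] turn [ 3.0000e-04 -9.0000e-04 -1.6094e+00]
[[805.0, -49.0], [778.0, -53.0]]
[[835.0, -215.0], [806.0, -209.0]]
[[934.0, -30.0], [898.0, -35.0]]
```

Call:
step_arm(
  deltas=[
    [[0.17,0.955,0],[0,0,0.485],0.2],
    [[0.17,0.955,0],[0,0,0.485],0.2],
    [[0.17,0.955,0],[0,0,0.485],0.2],
    [[0.17,0.955,0],[0,0,0.485],0.2],
    [[0.17,0.955,0],[0,0,0.485],0.2],
    [[0.17,0.955,0],[0,0,0.485],0.2],
    [[0.17,0.955,0.1],[0,0,0.485],0.2],
    [[0.17,0.955,0.2],[0,0,0.485],0.2],
    [[0.17,0.955,0.25],[0,0,0.485],0.2],
    [[0.17,0.955,0.25],[0,0,0.485],0.2],
    [[0.17,0.955,0.25],[0,0,0.485],0.2],
    [[0.17,0.955,0.25],[0,0,0.485],0.2],
  ],
)

```text
t: 15.12
ee_pos: [686.5, -85.0, 160.1]
orientation: [-2.689, -1.624, 0.0]
ft_force: [0.5, 0.5, -0.1]
width: 52.5
grasp_force: 0.0
```

```bash
python3 - <<'E'
from h import *
o=st();im=snap('wrist');p=o['ee_pos'];print('tcp axis at z58',proj(im,[p[0],p[1],58]),'pull',proj(im,[686,-84.5,58]))
cv2.imwrite('pics/w5.png',cv2.resize(im['pixels'][100:325,110:410],None,fx=2.66,fy=2.66,interpolation=3)[:,:,::-1])
E
```

```text
15.1167 [686.5 -85.  160.1] [-2.689 -1.624  0.   ] [ 0.5  0.5 -0.1] 52.537377039242635 0.0 [-0.14  0.59  1.51 -0.    1.04  0.34]
tcp axis at z58 (np.float64(252.8784551179438), np.float64(193.0056109102673)) pull (np.float64(252.16210242148068), np.float64(192.82599815484932))
```

View pics/w5.png

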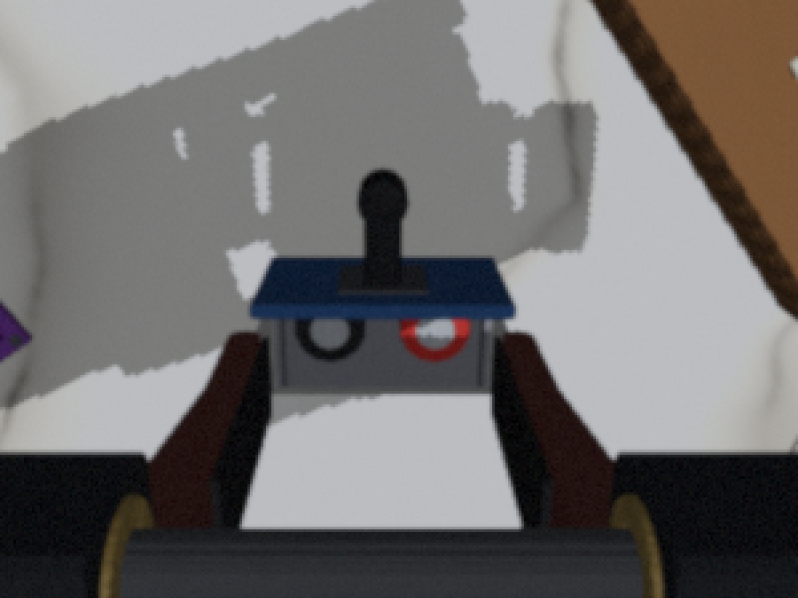

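The tab shaft is at crop (383,245) with the bead at (382,198). The tool axis falls mid-shaft, about 1 mm to the left. I'll descend and pinch.

Call:
step_arm(
  deltas=[
    [[0,0.003,0.1],[0,0,0],0.2],
    [[0,0.003,0.2],[0,0,0],0.2],
    [[0,0.003,0.28],[0,0,0],0.2],
    [[0,0.003,0.36],[0,0,0],0.2],
    [[0,0.003,0.42],[0,0,0],0.2],
    [[0,0.003,0.44],[0,0,0],0.2],
    [[0,0.003,0.44],[0,0,0],-0.3],
    [[0,0.003,0.44],[0,0,0],-1],
    [[0,0.003,0.44],[0,0,0],-1],
    [[0,0.003,0.44],[0,0,0],-1],
    [[0,0.003,0.44],[0,0,0],-1],
    [[0,0.003,0.44],[0,0,0],-1],
    [[0,0.003,0.44],[0,0,0],-1],
    [[0,0.003,0.44],[0,0,0],-1],
    [[0,0.003,0.44],[0,0,0],-1],
    [[0,0.003,0.44],[0,0,0],-1],
  ],
)

```text
t: 16.5
ee_pos: [687.1, -84.9, 28.8]
orientation: [-2.688, -1.624, 0.001]
ft_force: [-2.1, 1.0, 5.3]
width: 13.7
grasp_force: 29.5
```

Call:
step_arm(
  deltas=[
    [[0,0,0],[0,0,0],-1],
    [[0,0,0],[0,0,0],-1],
    [[0,0,0],[0,0,0],-1],
  ],
)

```text
t: 16.75
ee_pos: [687.1, -84.8, 28.8]
orientation: [-2.688, -1.624, 0.001]
ft_force: [-3.5, 0.9, 6.5]
width: 14.1
grasp_force: 29.5
```

```bash
python3 - <<'E'
from h import *
o=st();p=o['ee_pos'];d=np.array([.465,.885,0])
delta(p+60*d);print(R.from_rotvec(o['orientation']).as_matrix().round(3)[:2,:2])
E
```

```text
16.75 [687.1 -84.8  28.8] [-2.688e+00 -1.624e+00  1.000e-03] [-3.5  0.9  6.5] 14.084365963860021 29.521178151427776 [-0.14  0.76  1.55  0.    0.83  0.34]
shift [ 0.1999 -0.      0.    ]
[[ 0.465  0.885]
 [ 0.885 -0.465]]
```

Call:
step_arm(
  deltas=[
    [[0.02,0,0],[0,0,0],-1],
    [[0.04,0,0],[0,0,0],-1],
    [[0.07,0,0],[0,0,0],-1],
    [[0.1,0,0],[0,0,0],-1],
    [[0.13,0,0],[0,0,0],-1],
    [[0.16,0,0],[0,0,0],-1],
    [[0.18,0,0],[0,0,0],-1],
    [[0.18,0,0],[0,0,0],-1],
  ],
)

```text
t: 17.42
ee_pos: [712.9, -35.9, 28.8]
orientation: [-2.688, -1.625, -0.001]
ft_force: [-2.7, 2.9, 5.5]
width: 14.1
grasp_force: 29.5
```

Call:
step_arm(
  deltas=[
    [[0.005,0,0],[0,0,0],-1],
    [[0.01,0,0],[0,0,0],-1],
    [[0.01,0,0],[0,0,0],-1],
  ],
)

```text
t: 17.67
ee_pos: [713.8, -34.3, 28.9]
orientation: [-2.688, -1.625, -0.0]
ft_force: [-2.5, 2.5, 6.2]
width: 13.8
grasp_force: 29.5
```

Call:
step_arm(
  deltas=[
    [[0.005,0,0],[0,0,0],-1],
    [[0.01,0,0],[0,0,0],-1],
    [[0.01,0,0],[0,0,0],-1],
  ],
)

```text
t: 17.92
ee_pos: [714.6, -32.9, 28.8]
orientation: [2.689, 1.625, -0.003]
ft_force: [-4.4, -2.7, 7.4]
width: 13.8
grasp_force: 29.6
```

Call:
step_arm(
  deltas=[
    [[0.005,0,0],[0,0,0],-1],
    [[0.007,0,0],[0,0,0],-1],
    [[0.007,0,0],[0,0,0],-1],
  ],
)

```text
t: 18.17
ee_pos: [714.6, -32.8, 28.7]
orientation: [2.688, 1.625, -0.007]
ft_force: [-8.6, -9.0, 9.7]
width: 13.9
grasp_force: 30.0
```

Force rises with no further motion, so the drawer is at its stop. I'll release and clear upward.

Call:
step_arm(
  deltas=[
    [[-0.004,0,0],[0,0,0],-1],
    [[-0.004,0,0],[0,0,0],-0.3],
    [[-0.004,0,0],[0,0,0],0.2],
    [[-0.004,0,0],[0,0,0],0.2],
    [[-0.004,0,0],[0,0,0],0.2],
    [[-0.004,0,0],[0,0,0],0.2],
    [[-0.004,0,0],[0,0,0],0.2],
    [[-0.004,0,0],[0,0,0],0.2],
    [[-0.004,0,0],[0,0,0],0.2],
    [[-0.004,0,-0.05],[0,0,0],0.2],
    [[-0.004,0,-0.15],[0,0,0],0.2],
    [[-0.004,0,-0.3],[0,0,0],0.2],
    [[-0.004,0,-0.45],[0,0,0],0.2],
    [[-0.004,0,-0.45],[0,0,0],0.2],
    [[-0.004,0,-0.45],[0,0,0],0.2],
    [[-0.004,0,-0.45],[0,0,0],0.2],
  ],
)

```text
t: 19.5
ee_pos: [715.8, -31.2, 164.1]
orientation: [2.688, 1.625, 0.002]
ft_force: [0.7, 0.1, 0.4]
width: 52.7
grasp_force: 0.0
```

```bash
python3 - <<'E'
from h import *
o=st();im=snap('wrist');p=o['ee_pos']
# compare tab bead pixel with the earlier view (bead at (253.6,174.4) when the axis was at pull, z58)
g=im['pixels'].max(2);m=(g<45).astype(np.uint8);m[225:]=0
for c in cv2.findContours(m,0,1)[0]:
    if cv2.contourArea(c)>60:print(cv2.boundingRect(c),cv2.contourArea(c),ray(im,cv2.boundingRect(c)[0]+cv2.boundingRect(c)[2]/2,cv2.boundingRect(c)[1],58).round(1))
S=snap('scene');s=S['pixels'].astype(int);d=(s[:,:,0]>80)&(s[:,:,1]<70)&(s[:,:,2]<70);d[:205]=0;d[260:]=0;d[:,235:265]&=True;print('pin red px',np.argwhere(d).mean(0),d.sum(),'expected top/bottom',proj(S,[421,-203.7,124]),proj(S,[421,-203.7,74]))
E
```

```text
19.5 [715.8 -31.2 164.1] [2.688e+00 1.625e+00 2.000e-03] [0.7 0.1 0.4] 52.711486002485515 0.0 [-0.06  0.62  1.45 -0.    1.08  0.42]
(236, 166, 34, 45) 728.5 [728.2  -8.2  58. ]
(0, 134, 28, 26) 470.5 [545.1 122.3  58. ]
(326, 107, 71, 68) 209.5 [840.9  -5.8  58. ]
(176, 81, 35, 28) 448.0 [717.1  84.1  58. ]
pin red px [226.82222222 249.44444444] 135 expected top/bottom (np.float64(250.08882595909446), np.float64(219.21949547692344)) (np.float64(249.64356854940723), np.float64(234.86590835680957))
```

```bash
python3 -c "
from workcell import *
print(close_job())"
```

```text
the job is handed in; nothing more can be done
None
```

The job is handed in after about 19.5 s of the 72 s: the catch let go with about 7 N on the wrist, the pin is back upright in its stand on its collar, and the drawer is pulled out to its stop with the gripper clear.

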